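# Hold a mirror over the measuring head

## Robot

A 6-joint arm with a two-finger parallel gripper is mounted at the origin on the work surface. World frame = base frame: x ahead of the robot, y to its left, z up, the work surface at z = 0. Lengths are in mm, angles in rad, forces in N, time in s.
With the tool pointing down it reaches from about 350 to 975 mm from the base axis. Payload 7.1 kg.
Tool frame: the origin (TCP) lies at the very end of the fingers, on their centre line; the grasp point (between the pads) lies 19 mm behind it; z points along the fingers, y is the line along which they close (so a half turn about z gives the same grasp; the last joint's range is limited). The gripper opens to 88 mm and grips with 3 to 60 N. Pads are 20 mm wide; open, the fingers measure 115 mm over their backs; the gripper's body (75 mm by 178 mm) begins 61 mm behind the grasp point.
Start: joints at [-1.273, 0.423, 1.63, -0, 1.089, -0.019], TCP at [194.722, -593.875, 222.675] pointing down, gripper open.
Joint ranges: [-3, 3], [-0.9, 2.11], [0.09, 2.58], [-1.31, 4.45], [0.11, 2.69], [-2.54, 2.54]. Speed limits (rad/s): [2.39, 2.39, 3.01, 3.14, 3.14, 3.14].

## Interface

Orientations are given as a rotation vector (axis times angle).
In Python, from workcell import sensors, imaging, close_job gives the robot as it stands. The module is installed in compiled form; this text tells all that it offers.
- The arm moves only by the tool servo_tool, never from a script. Its argument "steps" is a list of rows, each a list of 3 entries, a list of its own where there are three numbers: the shift along the world's x, y, z in m, then the turn, a rotation vector about the world's x, y, z in degrees, then the opening, from -1 (shut) to 1 (fully open). A call has exactly 8 rows; each row shifts and turns the commanded pose from where the row before left it; what a row does not reach is not made up. A row lasts 1/12 s, in which the tool goes at most 41.7 mm and 7.16 degrees, less where a joint would pass 70% of its speed; a pose out of reach is approached as far as the arm can. A call is refused whole if a number of a shift passes 0.0417 or a number of a turn 7.16, either way. A call with a gripper value outside its range is refused whole. The fingers move at their own pace and stop on an object; the grip force is fixed at half the most. Time passes only in rows, so rows that do not move let the fingers close, or fill a call up. It gives the time, the measured TCP pose, the force, the opening and the grip force at its end, in the units of the state.
- sensors.get_obs(): the state, without advancing time (a new reading comes with each control period).
- imaging.get_image(name): name is "side" or "top" or "wrist"; returns a dict with "color" (420x560x3 uint8, blue, green, red), "range_z" (420x560 float32, mm along the optical axis (not along the pixel's ray), 0 where there is no reading), "vertical_fov" (degrees; the focal length in pixels is half the picture's height over the tangent of half this angle, whatever the lens; pixels are square), "cx", "cy" (the principal point, pixels), "rvec" (rotation vector, rad) and "tvec" (3), from world to camera coordinates, as OpenCV has them; the wrist camera has in their place "tool_from_camera" (4x4, takes a point from camera to tool coordinates, whose origin is the TCP and whose axes are the flange's). Camera axes: x right, y down, z forward; pixel columns grow to the right and rows downward; lengths in mm; the calibration is good to about 2 mm. A picture is of the moment at which its call begins: read the wrist's pose just before it.
- close_job(): hands the job in; it is judged then, once.
The state is a dict: "t": time; "qpos": joint angles; "qvel": joint speeds; "joint_torque": joint torques, N m; "ee_pos": TCP position; "orientation": TCP orientation; "ft_force": force on the tool from outside, world axes, zero at the start; "moment": the same for the moment, N m; "width": finger opening in mm; "grasp_force": force on a finger pad.
Only numpy, scipy, OpenCV 4.12 (cv2) and the standard library are available. Lean on these libraries where they do the work, as an engineer would, in place of code of your own. Each camera call takes 0.05 s, during which the arm holds its last target. There are 200 camera calls.

## Task

First press the filter cartridge on the measuring head down until it is fully home. Then take the mirror by its handle out of its nest, carry it over the beam guard without touching the guard, and stop with it hovering face down about 10 mm above the head's rectangular window: level, centred, its long side along the window's long side, the mirror never touching the head. The program finishes while still holding the mirror there, motionless in the gripper; do not put it down, and leave the post, brass cap and power supply where they stand.

Things in the scene. Friction and masses are not known exactly. Their poses are not given: they have to be found in the camera images.
- mirror_center (a point): Centre, half-way up, of the loose flat mirror: a rectangular aluminium cell 64 (x) x 44 (y) x 12 mm high, glass face down, with an upright black handle bar on its middle, 34 (x) x 16 (y) x 48 mm high, so 60 mm tall in all; underside 30 mm below this point, handle from 18 mm below to 30 mm above it. Grasp the handle across its 16 mm (y), about 10 mm above this point. z is up, x along the long side. Weighs 0.1 to 0.25 kg; same either way round.
- nest: Black plastic nest fixed on the table, 96 (x) x 76 (y) mm, on which the mirror starts. Origin at the centre of its underside; the mirror rests 24 mm above the table, inside a low rim 30 mm above the table with 3 mm of play around the cell; long sides parallel. The nest and the head may stand on either side of the guard.
- head: Grey measuring head that looks upward, fixed on the table: housing 110 (x) x 170 (y) mm, top 88 mm above the table, on a black foot 130 x 190 x 8 mm. Origin at the centre of its underside, z up. The window lies 35 mm from the centre towards -y, the filter cartridge 55 mm from the centre towards +y.
- window (a point): Centre of the head's rectangular glass window, at the level of the top of the raised black bezel (91 mm above the table, 3 mm above the housing). Opening 64 (x) x 44 (y) mm, bezel 80 x 60 mm outside. x along its long side, z up.
- cartridge (a joint): How far the filter cartridge has been pressed down into the head, m: starts at 0 to 0.003 (standing proud), 0.008 is fully home, its cap then resting on the housing. Stiff slide: about 6 N moves it, it stays where it is left, hard stop at the end.
- cartridge_top (a point): Centre of the flat top of the cartridge's aluminium cap, 44 (x) x 26 (y) x 10 mm; 98 mm above the table when fully home, up to 106 mm at the start. Axes as the head's.
- guard_top (a point): Middle of the upper edge of the beam guard, an upright black plate fixed on the table between nest and head: 300 mm long (x), 6 mm thick (y), 120 mm high, on a foot 40 mm wide and 6 mm thick.
- post_center (a point): Centre, half-way up, of a loose optical post in a black holder, 102 mm high, round base 56 mm across. Bystander.
- cap_center (a point): Centre of a loose brass cap, 40 mm across, 22 mm high. Bystander.
- supply_center (a point): Centre of a loose black power supply block, 60 x 110 x 34 mm high. Bystander.
There are look-alikes about, which are no part of the job. Leave any pink or purple look-alike of the part that bears mirror_center alone.

How it is judged (in metres and radians):
On the way, in this order (a step that is already met when the one before it is completed fails the run):
1. the cartridge is pressed fully home while the mirror is still in its nest (value of joint cartridge above 0.0065 m and z of mirror_center in the frame of nest below 0.07 m and horizontal distance between mirror_center and nest below 0.02 m), for 0.1 s.
2. the mirror passes over the beam guard (height (world z) of mirror_center above 0.147 m and y of mirror_center in the frame of guard_top between -0.045 and 0.045 m and x of mirror_center in the frame of guard_top between -0.18 and 0.18 m), for 0.02 s.
At the end, for the whole second after the job is handed in: Gripper holds the mirror still, underside 4 to 17 mm above the bezel, centred within 8 mm, long sides parallel within 8 degrees, level within 4.5 degrees, not touching the head; cartridge within 1.5 mm of home; bystanders within 20 mm of where they stood (z of mirror_center in the frame of window between 0.034 and 0.047 m and horizontal distance between mirror_center and window below 0.008 m and angle between the x axis of mirror_center and the x axis of window, either way round below 0.14 rad and angle between mirror_center's own z axis and vertical below 0.08 rad and contact force between mirror and the fingers above 1 N and contact force between mirror and head below 0.2 N and linear speed of mirror below 0.02 m/s and value of joint cartridge above 0.0065 m and distance of each of post_center, cap_center, supply_center from where it was at the start of the episode below 0.02 m); the arm keeps its last pose, push and grip.
It fails at once if the beam guard is touched (contact force between guard and anything else above 1 N).
It fails at once if the mirror touches the measuring head (contact force between mirror and head above 0.5 N).
It fails at once if a bystander is moved (distance of any of post_center, cap_center, supply_center from where it was at the start of the episode above 0.02 m).
It also fails if it takes over 53 s, if anything falls off the work surface, if the arm or the gripper's body presses on something with over 40 N, if the wrist force passes 120 N, or if a joint passes its speed limit or range.

## Working session

There is one attempt and no reset: what is moved stays moved. The work goes in short steps, Python scripts to look and compute and a tool call to move; the robot and the scene stay as the last step left them, time stands still between calls to the robot, and variables do not carry over. Pictures are saved under pics/ and viewed, at most 10 in all, crops included, and the job is handed in when it is done.

Besides the shell and the picture viewer there is one more tool, called after "Request:" as name(argument=value, ...), one argument or row to a line, values as JSON. servo_tool: Moves the arm, as the interface text tells. Its arguments: {"type":"object","properties":{"steps":{"type":"array"}},"required":["steps"]}

```bash
mkdir -p pics
cat > h.py <<'E'
import numpy as np, cv2, pickle
from workcell import sensors, imaging, close_job
def grab(n):
    o=sensors.get_obs(); d=imaging.get_image(n); h,w=d["color"].shape[:2]
    f=h/2/np.tan(np.radians(d["vertical_fov"])/2)
    u,v=np.meshgrid(np.arange(w),np.arange(h)); z=d["range_z"]
    P=np.stack([(u-d["cx"])/f*z,(v-d["cy"])/f*z,z],-1)
    if n=="wrist":
        T=d["tool_from_camera"]; R=cv2.Rodrigues(np.array(o["orientation"],float))[0]
        P=(P@T[:3,:3].T+T[:3,3])@R.T+np.array(o["ee_pos"])
    else:
        R=cv2.Rodrigues(np.array(d["rvec"],float))[0]; P=(P-np.array(d["tvec"]).ravel())@R
    P[z==0]=np.nan
    return d["color"],P
E
python3 - <<'E'
from h import *
o=sensors.get_obs(); print({k:np.round(v,3) for k,v in o.items()})
for n in("top","side"):
    c,P=grab(n); cv2.imwrite(f"pics/{n}0.png",cv2.resize(c,(784,588))); np.savez(f"{n}0.npz",c=c,P=P)
E
```

```text
{'t': np.float64(0.0), 'qpos': array([-1.273,  0.424,  1.631,  0.   ,  1.089, -0.019]), 'qvel': array([ 0.   ,  0.   ,  0.   ,  0.001, -0.   , -0.   ]), 'joint_torque': array([ 3.0000e-03, -5.4463e+01, -2.7366e+01,  6.5000e-02,  2.3000e-02,
       -0.0000e+00]), 'ee_pos': array([ 194.567, -593.358,  221.908]), 'orientation': array([-3.101, -0.495,  0.   ]), 'ft_force': array([0.116, 0.588, 0.468]), 'moment': array([-0.003,  0.009, -0.002]), 'grasp_force': np.float64(0.0), 'width': np.float64(87.942)}
```

View pics/top0.png

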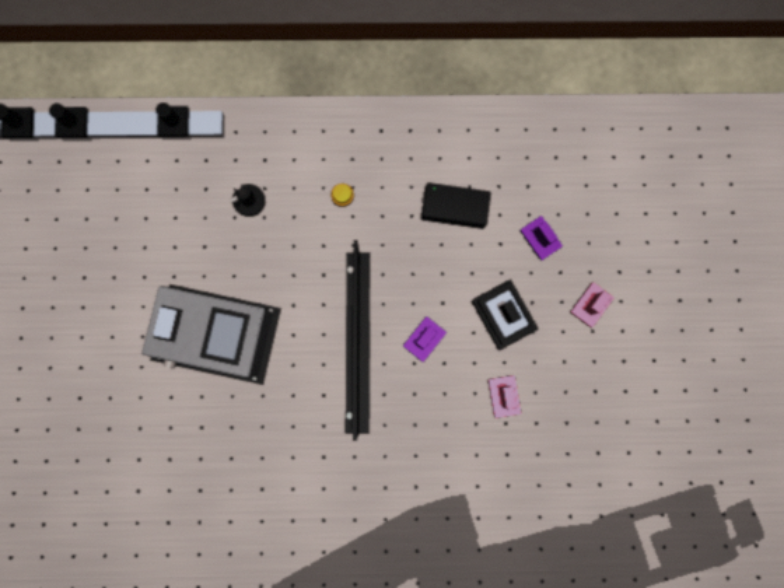

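View pics/side0.png

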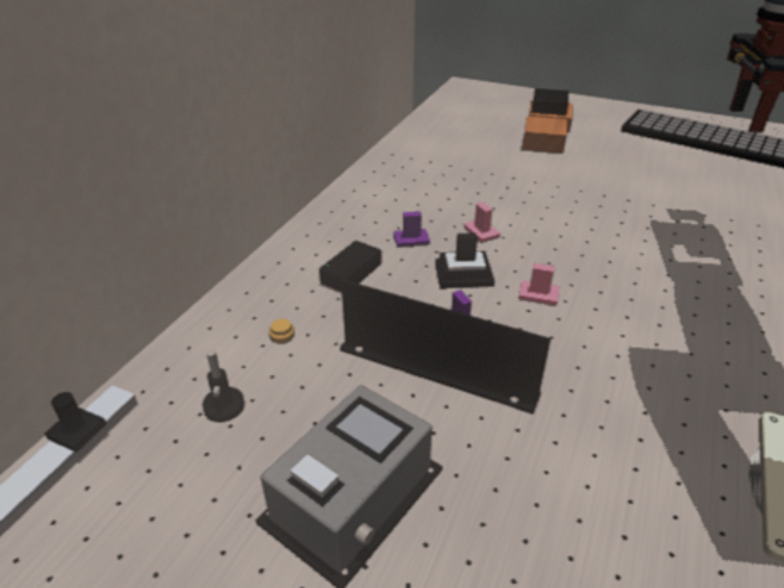

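The top view shows the head on the left, with the cartridge cap at (165,323) and the window at (225,335). The guard is at column 357. The mirror sits in its nest at (507,313), with pink and purple look-alikes around it. The side view agrees.

Run:
```python
from h import *
d=np.load("top0.npz"); c,P=d["c"],d["P"]; s=560/784
def w(u,v): return P[int(v*s),int(u*s)].round(1)
for n,p in dict(cart=(165,323),window=(225,335),house=(190,345),mirror_h=(508,311),cell=(495,322),guard=(355,340),table=(400,420),post=(248,200),cap=(343,195),sup=(456,205)).items(): print(n,w(*p))
def rect(n,u0,v0,u1,v1,z0,z1,cond=None):
    m=np.zeros(P.shape[:2],bool); m[int(v0*s):int(v1*s),int(u0*s):int(u1*s)]=1
    m&=(P[...,2]>z0)&(P[...,2]<z1)
    if cond is not None: m&=cond
    q=P[m]; r=cv2.minAreaRect(q[:,:2].astype(np.float32)); print(n,m.sum(),np.round(r[0],1),np.round(r[1],1),round(r[2],1),"zmed",np.median(q[:,2]).round(1))
g=c.max(2)
rect("head top",130,270,290,400,82,115)
rect("cart",140,295,185,350,93,115)
rect("bezel dark",195,300,260,370,80,100,(g<70))
rect("handle",480,285,535,345,70,95)
rect("cell",470,275,540,350,31,45,(g>110))
rect("nest",465,270,545,355,15,45)
rect("guard",335,230,375,450,110,130)
rect("lookalike purple",400,310,450,365,20,100)
```

```text
cart [565.8 281.6 104.4]
window [546.5 194.4  87.2]
house [532.1 247.   89.6]
mirror_h [ 577.8 -242.4   85.6]
cell [ 564.4 -231.1   30.7]
guard [535.9  -6.9 121.7]
table [407.2 -74.5  -1.4]
post [769.1 167.4  49.1]
cap [782.3  14.2  18.5]
sup [ 759.  -171.3   37.1]
head top 3992 [553.1 226.6] [170.5 109.8] 77.1 zmed 88.0
cart 283 [567.3 277.6] [31.6 55.5] 74.1 zmed 104.9
bezel dark 369 [544.  183.2] [ 80.9 109.2] 78.8 zmed 90.3
handle 131 [ 578.7 -250.8] [33.  16.3] 26.9 zmed 83.3
cell 354 [ 578.5 -250.8] [64.1 44.6] 27.2 zmed 35.1
nest 884 [ 578.8 -251.5] [94.5 74.2] 26.0 zmed 31.0
guard 439 [537.6  -7.6] [  6.2 299.5] 89.3 zmed 119.4
lookalike purple 121 [ 540.3 -118.3] [15.9 34.2] 50.5 zmed 59.0
```

Request:
servo_tool(
  steps=[
    [[0.0115,0.027,0],[0,0,0],-1],
    [[0.0115,0.027,0],[0,0,0],-1],
    [[0.0115,0.027,0],[0,0,0],-1],
    [[0.0115,0.027,0],[0,0,0],-1],
    [[0.0115,0.027,0],[0,0,0],-1],
    [[0.0115,0.027,0],[0,0,0],-1],
    [[0.0115,0.027,0],[0,0,0],-1],
    [[0.0115,0.027,0],[0,0,0],-1],
  ],
)

```text
t: 0.77
ee_pos: [286.9, -376.4, 222.4]
orientation: [-3.102, -0.495, 0.0]
ft_force: [0.5, -1.2, -0.2]
width: 37.8
grasp_force: 0.0
```

Request:
servo_tool(
  steps=[
    [[0.0116,0.0274,0],[0,0,0],-1],
    [[0.0116,0.0274,0],[0,0,0],-1],
    [[0.0116,0.0274,0],[0,0,0],-1],
    [[0.0116,0.0274,0],[0,0,0],-1],
    [[0.0116,0.0274,0],[0,0,0],-1],
    [[0.0116,0.0274,0],[0,0,0],-1],
    [[0.0116,0.0274,0],[0,0,0],-1],
    [[0.0116,0.0274,0],[0,0,0],-1],
  ],
)

```text
t: 1.43
ee_pos: [379.6, -157.2, 222.6]
orientation: [-3.102, -0.495, 0.0]
ft_force: [0.7, 0.5, 0.1]
width: 0.3
grasp_force: 0.0
```

Request:
servo_tool(
  steps=[
    [[0.0116,0.0274,0],[0,0,0],-1],
    [[0.0116,0.0274,0],[0,0,0],-1],
    [[0.0116,0.0274,0],[0,0,0],-1],
    [[0.0116,0.0274,0],[0,0,0],-1],
    [[0.0116,0.0274,0],[0,0,0],-1],
    [[0.0116,0.0274,0],[0,0,0],-1],
    [[0.0116,0.0274,0],[0,0,0],-1],
    [[0.0116,0.0274,0],[0,0,0],-1],
  ],
)

```text
t: 2.1
ee_pos: [472.4, 62.0, 222.5]
orientation: [3.102, 0.496, -0.001]
ft_force: [0.5, 0.2, 0.4]
width: 0.7
grasp_force: 0.0
```

Request:
servo_tool(
  steps=[
    [[0.0133,0.031,0],[0,0,0],-1],
    [[0.0133,0.031,0],[0,0,0],-1],
    [[0.0133,0.031,0],[0,0,0],-1],
    [[0.0133,0.031,0],[0,0,0],-1],
    [[0.0133,0.031,0],[0,0,0],-1],
    [[0.0133,0.031,0],[0,0,0],-1],
    [[0.0133,0.031,0],[0,0,0],-1],
    [[0,0,0],[0,0,0],-1],
  ],
)

```text
t: 2.77
ee_pos: [567.2, 282.4, 222.4]
orientation: [-3.1, -0.5, -0.003]
ft_force: [-0.0, 0.4, 0.2]
width: 0.5
grasp_force: 0.0
```

Run:
```python
from h import *
c,P=grab("wrist"); cv2.imwrite("pics/w1.png",c); o=sensors.get_obs(); print(o["ee_pos"],o["qpos"])
m=(P[...,2]>94)&(P[...,2]<112)&(np.hypot(P[...,0]-565,P[...,1]-280)<50)
q=P[m]; 
if len(q)>20: print(cv2.minAreaRect(q[:,:2].astype(np.float32)),np.median(q[:,2]))
```

```text
[565.88293443 279.92763711 221.95915547] [4.40419739e-01 4.33090715e-01 1.61580158e+00 2.47983819e-04
 1.09261126e+00 1.69147242e+00]
((565.9806518554688, 280.8621520996094), (26.432239532470703, 44.27950668334961), 77.2761001586914) 105.32162904550509
```

View pics/w1.png

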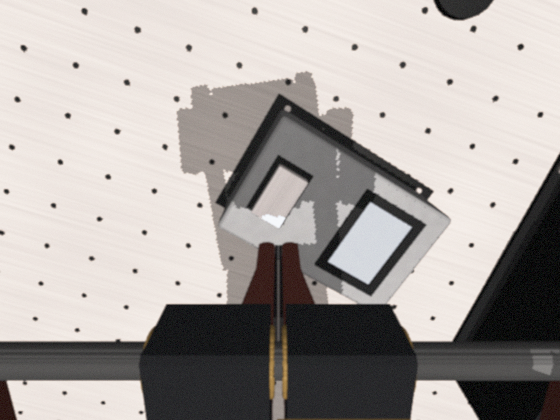

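The wrist view shows the cap at (280,190) and the window at (370,243). The measured cap, 26.4 x 44.3 mm with its top at z 105, matches the given size, so I'm descending.

Request:
servo_tool(
  steps=[
    [[0,0.001,-0.02],[0,0,0],-1],
    [[0,0,-0.02],[0,0,0],-1],
    [[0,0,-0.02],[0,0,0],-1],
    [[0,0,-0.018],[0,0,0],-1],
    [[0,0,-0.015],[0,0,0],-1],
    [[0,0,-0.01],[0,0,0],-1],
    [[0,0,-0.005],[0,0,0],-1],
    [[0,0,-0.002],[0,0,0],-1],
  ],
)

```text
t: 3.48
ee_pos: [564.9, 277.7, 111.9]
orientation: [3.102, 0.495, -0.002]
ft_force: [-0.1, -0.4, -0.2]
width: 0.5
grasp_force: 0.0
```

Request:
servo_tool(
  steps=[
    [[0,0,-0.002],[0,0,0],-1],
    [[0,0,-0.002],[0,0,0],-1],
    [[0,0,-0.002],[0,0,0],-1],
    [[0,0,-0.002],[0,0,0],-1],
    [[0,0,-0.002],[0,0,0],-1],
    [[0,0,-0.001],[0,0,0],-1],
    [[0,0,-0.001],[0,0,0],-1],
    [[0,0,0],[0,0,0],-1],
  ],
)

```text
t: 4.15
ee_pos: [565.9, 278.7, 101.4]
orientation: [-3.102, -0.496, -0.002]
ft_force: [-0.7, -0.4, 3.7]
width: 0.3
grasp_force: 1.9
```

Request:
servo_tool(
  steps=[
    [[0,0.001,-0.001],[0,0,0],-1],
    [[0,0.001,-0.001],[0,0,0],-1],
    [[0,0,-0.001],[0,0,0],-1],
    [[0,0,-0.0005],[0,0,0],-1],
    [[0,0,0],[0,0,0],-1],
    [[0,0,0],[0,0,0],-1],
    [[0,0,0],[0,0,0],-1],
    [[0,0,0],[0,0,0],-1],
  ],
)

```text
t: 4.82
ee_pos: [565.9, 280.0, 98.3]
orientation: [3.101, 0.496, 0.001]
ft_force: [-0.5, -4.7, 8.6]
width: 0.4
grasp_force: 4.4
```

Request:
servo_tool(
  steps=[
    [[0,0,-0.001],[0,0,0],-1],
    [[0,0,-0.001],[0,0,0],-1],
    [[0,0,0],[0,0,0],-1],
    [[0,0,-0.0005],[0,0,0],-1],
    [[0,0,0],[0,0,0],-1],
    [[0,0,0],[0,0,0],-1],
    [[0,0,0],[0,0,0],-1],
    [[0,0,0],[0,0,0],-1],
  ],
)

```text
t: 5.48
ee_pos: [566.1, 280.1, 98.1]
orientation: [3.102, 0.496, 0.002]
ft_force: [-6.9, -7.2, 26.8]
width: 0.3
grasp_force: 13.4
```

Request:
servo_tool(
  steps=[
    [[0,0,0.004],[0,0,0],-1],
    [[0,0,0.01],[0,0,0],-1],
    [[0,0,0.02],[0,0,0],-1],
    [[0,0,0.02],[0,0,0],-1],
    [[0,0,0.02],[0,0,0],-1],
    [[0,0,0.02],[0,0,0],-1],
    [[0,0,0.02],[0,0,0],-1],
    [[0,0,0.012],[0,0,0],-1],
  ],
)

```text
t: 6.15
ee_pos: [566.1, 281.0, 223.2]
orientation: [-3.101, -0.496, -0.004]
ft_force: [-0.2, 0.1, -0.1]
width: 0.6
grasp_force: 0.0
```

Run:
```python
from h import *
c,P=grab("wrist"); o=sensors.get_obs(); print(o["t"],o["ee_pos"])
x,y=P[...,0],P[...,1]
m=(P[...,2]>93)&(P[...,2]<112)&(np.hypot(x-565,y-280)<40)
q=P[m]; print("cap",cv2.minAreaRect(q[:,:2].astype(np.float32)),np.median(q[:,2]))
m=(c.max(2)<60)&(P[...,2]>84)&(P[...,2]<100)&(np.hypot(x-545,y-192.5)<58)
q=P[m]; print("bezel",m.sum(),cv2.minAreaRect(q[:,:2].astype(np.float32)),np.median(q[:,2]))
m=(P[...,2]>83)&(P[...,2]<93)&(np.hypot(x-553,y-226)<110)
q=P[m]; print("house",cv2.minAreaRect(q[:,:2].astype(np.float32)),np.median(q[:,2]))
```

```text
6.2 [567.05836653 281.43542525 224.95752991]
cap ((565.7872924804688, 280.9700622558594), (26.219987869262695, 44.48729705810547), 77.09235382080078) 97.5045814982395
bezel 2155 ((545.9251708984375, 193.6649627685547), (59.968406677246094, 79.5174560546875), 76.77513885498047) 90.62742289113513
house ((553.714111328125, 227.4691619873047), (169.8023223876953, 109.91000366210938), 77.03711700439453) 87.8470855602823
```

Request:
servo_tool(
  steps=[
    [[0.001,-0.033,0],[0,0,1],1],
    [[0.001,-0.033,0],[0,0,1],1],
    [[0.001,-0.033,0],[0,0,1],1],
    [[0.001,-0.033,0],[0,0,1],1],
    [[0.001,-0.033,0],[0,0,1],1],
    [[0.001,-0.033,0],[0,0,1],1],
    [[0.001,-0.033,0],[0,0,1],1],
    [[0.001,-0.033,0],[0,0,1],1],
  ],
)

```text
t: 6.87
ee_pos: [572.8, 15.0, 219.9]
orientation: [-3.06, -0.712, 0.002]
ft_force: [0.6, 0.4, -0.4]
width: 50.1
grasp_force: 0.0
```

Request:
servo_tool(
  steps=[
    [[0.001,-0.033,0],[0,0,0.9],1],
    [[0.001,-0.033,0],[0,0,0],1],
    [[0.001,-0.033,0],[0,0,0],1],
    [[0.001,-0.033,0],[0,0,0],1],
    [[0,-0.033,0],[0,0,0],1],
    [[0,-0.033,0],[0,0,0],1],
    [[0,-0.033,0],[0,0,0],1],
    [[0,-0.03,0],[0,0,0],1],
  ],
)

```text
t: 7.53
ee_pos: [576.8, -246.3, 219.7]
orientation: [-3.054, -0.734, 0.001]
ft_force: [0.2, 1.6, -0.2]
width: 87.6
grasp_force: 0.0
```

Request:
servo_tool(
  steps=[
    [[0,0,0],[0,0,0],1],
    [[0,0,0],[0,0,0],1],
    [[0,0,0],[0,0,0],1],
    [[0,0,0],[0,0,0],1],
    [[0,0,0],[0,0,0],1],
    [[0,0,0],[0,0,0],1],
    [[0,0,0],[0,0,0],1],
    [[0,0,0],[0,0,0],1],
  ],
)

```text
t: 8.2
ee_pos: [577.6, -243.9, 220.8]
orientation: [3.054, 0.736, 0.0]
ft_force: [-0.2, -0.5, 1.2]
width: 88.1
grasp_force: 0.0
```

```bash
cat > m.py <<'E'
from h import *
c,P=grab("wrist"); o=sensors.get_obs(); print(o["t"],o["ee_pos"],o["orientation"],o["qpos"][5])
R=cv2.Rodrigues(np.array(o["orientation"]))[0]; print("tool y deg",np.degrees(np.arctan2(R[1,1],R[0,1])),"z",R[:,2])
x,y=P[...,0],P[...,1]; near=np.hypot(x-579,y+251)<48
for n,a,b in(("handle",75,95),("cell",33.5,42)):
    q=P[near&(P[...,2]>a)&(P[...,2]<b)&((c.max(2)>110)|(n=="handle"))]
    if len(q)>20: print(n,len(q),cv2.minAreaRect(q[:,:2].astype(np.float32)),np.median(q[:,2]))
cv2.imwrite("pics/w2.png",c)
E
python3 m.py
```

```text
8.25 [ 577.53210752 -244.06473146  220.77822661] [3.05415995e+00 7.35716900e-01 1.92328126e-04] 0.6791865481801158
tool y deg -62.912110269385416 z [ 1.35138764e-04 -3.81656998e-05 -9.99999990e-01]
handle 784 ((580.1388549804688, -250.66366577148438), (33.58720016479492, 15.733567237854004), 27.75983428955078) 83.49126986296292
cell 2048 ((579.9901123046875, -250.95578002929688), (63.90684509277344, 43.543006896972656), 27.330608367919922) 35.60104440855022
```

View pics/w2.png

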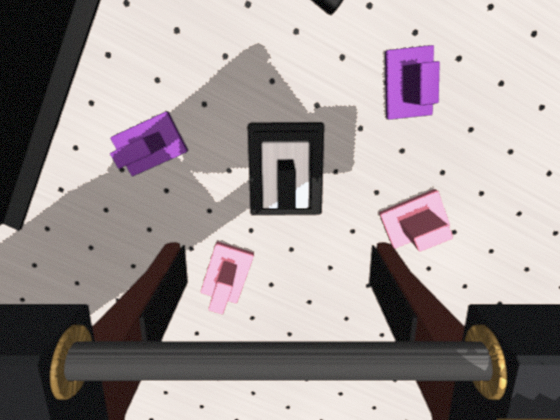

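The wrist view shows the aluminium cell and black handle in the nest at (285,180), with the look-alikes clear of the finger paths. The fingers are parallel to the handle within 0.5 degrees.

Request:
servo_tool(
  steps=[
    [[0.0024,-0.0067,-0.015],[0,0,0.3],1],
    [[0,0,-0.022],[0,0,0],1],
    [[0,0,-0.022],[0,0,0],1],
    [[0,0,-0.022],[0,0,0],1],
    [[0,0,-0.02],[0,0,0],1],
    [[0,0,-0.015],[0,0,0],1],
    [[0,0,-0.008],[0,0,0],1],
    [[0,0,0],[0,0,0],1],
  ],
)

```text
t: 8.92
ee_pos: [578.4, -250.8, 93.9]
orientation: [-3.05, -0.742, 0.005]
ft_force: [0.0, 0.2, 0.3]
width: 88.0
grasp_force: 0.0
```

Request:
servo_tool(
  steps=[
    [[0,0,-0.01],[0,0,0],1],
    [[0,0,-0.012],[0,0,0],1],
    [[0,0,-0.012],[0,0,0],1],
    [[0,0,-0.01],[0,0,0],1],
    [[0,0,-0.005],[0,0,0],1],
    [[0,0,-0.002],[0,0,0],1],
    [[0,0,0],[0,0,0],1],
    [[0,0,0],[0,0,0],1],
  ],
)

```text
t: 9.58
ee_pos: [580.1, -251.3, 45.8]
orientation: [3.052, 0.743, 0.0]
ft_force: [-0.8, -0.5, -0.8]
width: 87.7
grasp_force: 0.0
```

Request:
servo_tool(
  steps=[
    [[0,0,0],[0,0,0],-1],
    [[0,0,0],[0,0,0],-1],
    [[0,0,0],[0,0,0],-1],
    [[0,0,0],[0,0,0],-1],
    [[0,0,0],[0,0,0],-1],
    [[0,0,0],[0,0,0],-1],
    [[0,0,0],[0,0,0],-1],
    [[0,0,0],[0,0,0],-1],
  ],
)

```text
t: 10.25
ee_pos: [579.8, -251.2, 45.7]
orientation: [3.052, 0.743, 0.0]
ft_force: [-0.3, 0.1, 0.0]
width: 38.2
grasp_force: 0.0
```

Request:
servo_tool(
  steps=[
    [[0,0,0],[0,0,0],-1],
    [[0,0,0],[0,0,0],-1],
    [[0,0,0],[0,0,0],-1],
    [[0,0,0],[0,0,0],-1],
    [[0,0,0],[0,0,0],-1],
    [[0,0,0],[0,0,0],-1],
    [[0,0,0],[0,0,0],-1],
    [[0,0,0],[0,0,0],-1],
  ],
)

```text
t: 10.92
ee_pos: [579.8, -251.1, 45.6]
orientation: [-3.052, -0.743, 0.0]
ft_force: [0.2, -0.2, -0.7]
width: 15.6
grasp_force: 30.0
```

Request:
servo_tool(
  steps=[
    [[0,0,0.003],[0,0,0],-1],
    [[0,0,0.008],[0,0,0],-1],
    [[0,0,0.015],[0,0,0],-1],
    [[0,0,0.025],[0,0,0],-1],
    [[0,0,0.03],[0,0,0],-1],
    [[0,0,0.03],[0,0,0],-1],
    [[0,0,0.025],[0,0,0],-1],
    [[0,0,0.014],[0,0,0],-1],
  ],
)

```text
t: 11.58
ee_pos: [581.1, -251.8, 200.0]
orientation: [3.05, 0.742, 0.006]
ft_force: [0.7, 0.1, -0.2]
width: 15.8
grasp_force: 30.0
```

Request:
servo_tool(
  steps=[
    [[-0.001,0.008,0],[0,0,-0.5],-1],
    [[-0.001,0.015,0],[0,0,-1],-1],
    [[-0.001,0.02,0],[0,0,-1.8],-1],
    [[-0.0015,0.02,0],[0,0,-1.8],-1],
    [[-0.0015,0.02,0],[0,0,-1.8],-1],
    [[-0.0015,0.02,0],[0,0,-1.8],-1],
    [[-0.0015,0.02,0],[0,0,-1.8],-1],
    [[-0.0015,0.02,0],[0,0,-1.8],-1],
  ],
)

```text
t: 12.25
ee_pos: [568.2, -106.6, 194.6]
orientation: [-3.114, -0.408, 0.003]
ft_force: [0.6, -0.0, -0.5]
width: 15.8
grasp_force: 30.0
```

Request:
servo_tool(
  steps=[
    [[-0.0015,0.02,0],[0,0,-1.8],-1],
    [[-0.0015,0.02,0],[0,0,-1.8],-1],
    [[-0.0015,0.02,0],[0,0,-1.8],-1],
    [[-0.0015,0.02,0],[0,0,-1.8],-1],
    [[-0.0015,0.02,0],[0,0,-1.8],-1],
    [[-0.0015,0.02,0],[0,0,-1.8],-1],
    [[-0.0015,0.02,0],[0,0,-1.8],-1],
    [[-0.0015,0.02,0],[0,0,-1.8],-1],
  ],
)

```text
t: 12.92
ee_pos: [556.0, 53.2, 194.7]
orientation: [3.142, 0.015, -0.003]
ft_force: [0.2, 0.8, -1.0]
width: 16.1
grasp_force: 30.0
```

Request:
servo_tool(
  steps=[
    [[-0.0015,0.02,0],[0,0,-1.8],-1],
    [[-0.0015,0.02,0],[0,0,-1.8],-1],
    [[-0.0015,0.02,0],[0,0,-1.8],-1],
    [[-0.0015,0.02,0],[0,0,-1.8],-1],
    [[-0.0015,0.02,0],[0,0,-1.8],-1],
    [[-0.0015,0.018,0],[0,0,-1.8],-1],
    [[-0.0005,0.012,0],[0,0,-1.2],-1],
    [[0,0.0118,0],[0,0,-0.4],-1],
  ],
)

```text
t: 13.58
ee_pos: [546.4, 194.7, 194.6]
orientation: [3.124, -0.323, -0.003]
ft_force: [-0.1, -0.3, -0.7]
width: 16.0
grasp_force: 30.0
```

Request:
servo_tool(
  steps=[
    [[0,0,0],[0,0,0],-1],
    [[0,0,0],[0,0,0],-1],
    [[0,0,0],[0,0,0],-1],
    [[0,0,0],[0,0,0],-1],
    [[0,0,0],[0,0,0],-1],
    [[0,0,0],[0,0,0],-1],
    [[0,0,0],[0,0,0],-1],
    [[0,0,0],[0,0,0],-1],
  ],
)

```text
t: 14.25
ee_pos: [547.9, 193.3, 195.7]
orientation: [-3.125, 0.322, -0.0]
ft_force: [0.4, -0.1, -1.5]
width: 16.0
grasp_force: 30.0
```

```bash
cat > f.py <<'E'
from h import *
import sys
c,P=grab("wrist"); o=sensors.get_obs(); print(o["t"],o["ee_pos"],o["qpos"][5])
R=cv2.Rodrigues(np.array(o["orientation"]))[0]; print("tool y deg",np.degrees(np.arctan2(R[1,1],R[0,1])),"z",R[:,2])
x,y,z=P[...,0],P[...,1],P[...,2]
def r(n,m):
    q=P[m]
    if len(q)>20: print(n,len(q),cv2.minAreaRect(q[:,:2].astype(np.float32)),np.median(q[:,2]))
zc=o["ee_pos"][2]-9.5  # cell top
near=np.hypot(x-546,y-193.6)<60
r("cell wrist",near&(abs(z-zc)<6))
r("house",(z>83)&(z<93)&(np.hypot(x-553,y-226)<110))
cv2.imwrite(f"pics/{sys.argv[1]}w.png",c)
c,P=grab("side"); cv2.imwrite(f"pics/{sys.argv[1]}s.png",cv2.resize(c[200:420,120:400],(784,616))[:600])
x,y,z=P[...,0],P[...,1],P[...,2]
near=np.hypot(x-546,y-193.6)<60
m=near&(abs(z-zc)<3); r("cell side",m)
E
python3 f.py a
```

```text
14.3 [547.87576351 193.39500291 195.73634592] 2.0950452343701262
tool y deg -101.76807251908016 z [ 6.66371635e-05  1.85774410e-05 -9.99999998e-01]
cell wrist 4272 ((560.015869140625, 190.92874145507812), (44.1372184753418, 40.83395004272461), 78.13095092773438) 185.62103205988657
house 21884 ((554.0968627929688, 227.01170349121094), (169.47979736328125, 109.50357055664062), 77.09429168701172) 87.66636238454628
cell side 592 ((547.1349487304688, 194.059326171875), (44.15678024291992, 65.31327056884766), 79.43902587890625) 185.69389083580643
```

View pics/aw.png

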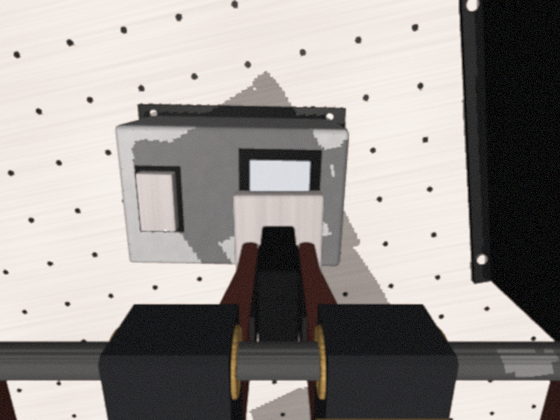

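View pics/as.png

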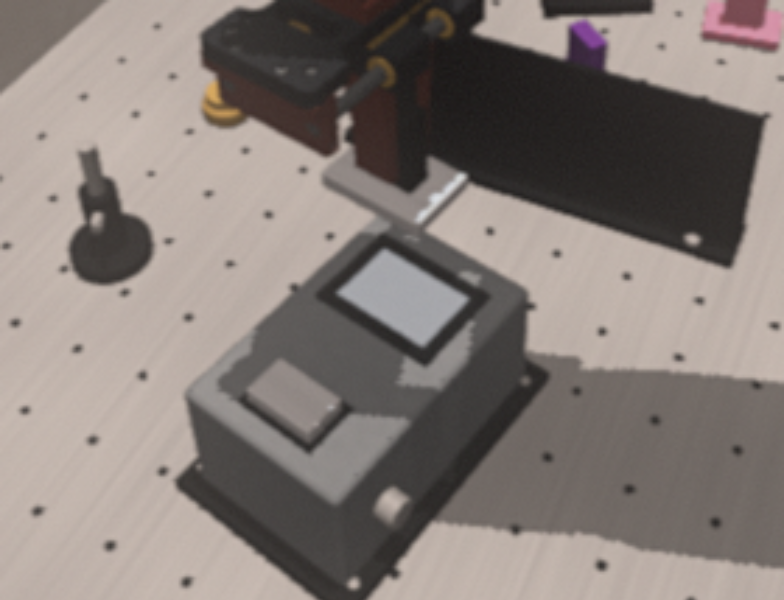

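The mirror is held level over the head, with its cell at (280,225) in the wrist view, just above the window. I'm trimming yaw by -1.1 degrees and x by -1.3 mm, then lowering 72.5 mm.

Request:
servo_tool(
  steps=[
    [[-0.0013,-0.0003,-0.008],[0,0,-1.1],-1],
    [[0,0,-0.012],[0,0,0],-1],
    [[0,0,-0.014],[0,0,0],-1],
    [[0,0,-0.013],[0,0,0],-1],
    [[0,0,-0.01],[0,0,0],-1],
    [[0,0,-0.004],[0,0,0],-1],
    [[0,0,-0.001],[0,0,0],-1],
    [[0,0,0],[0,0,0],-1],
  ],
)

```text
t: 15.02
ee_pos: [546.4, 193.3, 133.3]
orientation: [3.122, -0.351, -0.001]
ft_force: [0.4, 0.0, -0.8]
width: 15.5
grasp_force: 30.0
```

Request:
servo_tool(
  steps=[
    [[0,0,-0.003],[0,0,0],-1],
    [[0,0,-0.003],[0,0,0],-1],
    [[0,0,-0.002],[0,0,0],-1],
    [[0,0,-0.002],[0,0,0],-1],
    [[0,0,-0.0005],[0,0,0],-1],
    [[0,0,0],[0,0,0],-1],
    [[0,0,0],[0,0,0],-1],
    [[0,0,0],[0,0,0],-1],
  ],
)

```text
t: 15.68
ee_pos: [546.6, 193.3, 123.3]
orientation: [-3.122, 0.352, -0.0]
ft_force: [0.3, 0.1, -1.3]
width: 15.5
grasp_force: 30.0
```

Request:
servo_tool(
  steps=[
    [[0,0,0],[0,0,0],-1],
    [[0,0,0],[0,0,0],-1],
    [[0,0,0],[0,0,0],-1],
    [[0,0,0],[0,0,0],-1],
    [[0,0,0],[0,0,0],-1],
    [[0,0,0],[0,0,0],-1],
    [[0,0,0],[0,0,0],-1],
    [[0,0,0],[0,0,0],-1],
  ],
)

```text
t: 16.35
ee_pos: [546.5, 193.3, 123.2]
orientation: [-3.122, 0.352, 0.0]
ft_force: [-0.0, -1.8, -0.5]
width: 15.8
grasp_force: 30.0
```

```bash
python3 f.py b
```

```text
16.4 [546.51177683 193.34042254 123.18240981] 2.1144728497252827
tool y deg -102.84658013823055 z [-1.07080041e-05  2.67621003e-05 -1.00000000e+00]
cell wrist 4266 ((558.6917724609375, 190.75912475585938), (44.04020309448242, 40.67823791503906), 77.0123062133789) 113.04992647053596
house 34860 ((554.3436889648438, 226.93426513671875), (169.59881591796875, 109.20527648925781), 77.09367370605469) 87.59630009845063
cell side 516 ((544.8544921875, 193.26113891601562), (44.945316314697266, 63.78075408935547), 77.43704986572266) 113.19906913226048
```

View pics/bs.png

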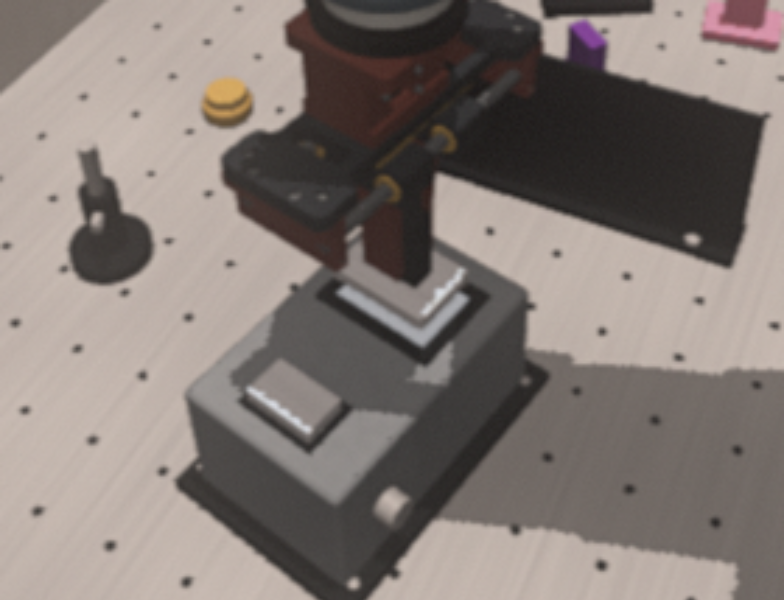

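The mirror hovers over the window. Its underside is at z of about 101 mm, 10 mm above the bezel, centred within 2 mm, parallel and clear of the head.

```bash
python3 -c "
from workcell import close_job; print(close_job())"
```

```text
the job is handed in; nothing more can be done
None
```

I pressed the cartridge home, carried the mirror over the guard, and handed the job in at about 16 s with the gripper holding it level, about 10 mm above the window and centred within about 2 mm; no verdict came back.

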